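# Show a drawplate's entry side to the inspection camera

## Task

Swing the vise's red-knobbed cam lever fully open, and only then lift the drawplate out. Turn its blackened entry side (wide brass-ringed hole mouths) to the inspection camera and hold it with the middle of that side on the lens axis 100 mm in front of the lens, square to the lens and long edges level. Finish while holding it still there in the air, lever left open, without bumping the camera or shifting the brass oiler, the dish of grains or the pliers.

Things in the scene. Friction and masses are not known exactly. Their poses are not given: they have to be found in the camera images.
- vise_lever (a joint): cam lever of the vise, turning about an upright pivot: 0 = clamped, grows as it swings clockwise seen from above, 1.4 rad = fully open (stop). It stays where it is left (about 2.5 N at the knob moves it). Opening it draws the moving jaw back; at 1.4 rad the plate stands with about 3 mm of play
- lever_knob (a point): red upright knob at the end of the lever, 17 mm in diameter, 30 mm tall (z 46 to 76 mm above the surface); the point is at half height, 61 mm up, on its axis. The steel lever bar (11 mm wide, top 46 mm above the surface) runs under it to the pivot
- lever_pivot (a point): point on the lever's upright pivot axis, 61 mm above the surface and 85 mm from the knob; the knob goes round it. Nothing on the vise except knob and plate is higher than 51 mm
- drawplate_center (a point): centre of the drawplate, a steel plate 100 mm long (its y), 52 mm high (z, up), 9 mm thick (x), about 0.35 kg. In the vise it stands on edge, centre 50 mm and top 76 mm above the surface; the jaws grip its lowest 18 mm. +x points out of the blackened entry side (24 wide brass-ringed hole mouths), which lies against the moving jaw by the cam; -x is the bright exit side with small holes
- entry_face (a point): centre of the drawplate's entry side, 4.5 mm from the plate's centre along its +x; same axes as the plate
- scope_lens (a point): centre of the front lens of the inspection camera: a white tube 37 mm thick with a black ring light of 41 mm, in a fork on a steel column. Height and tilt vary; it looks 20 to 35 degrees downward. Axes of the tube: -x is the viewing direction, y level, z up across the tube (a rightly presented plate has its x, y, z axes along these)
- scope_focus (a point): point on the lens axis 100 mm in front of the lens, in the air; same axes as the lens. The middle of the entry side belongs here
- brass_oiler: bystander: small brass oil cup with lid, 31 mm across, 34 mm tall, origin at the middle of its underside
- grain_dish: bystander: white sorting dish with gold grains, 63 mm across, 22 mm tall, origin at the middle of its underside
- flat_pliers: bystander: flat-nose pliers with red handles, lying, 138 mm long, 12 mm high, origin at the middle of the underside
- drawplate: the drawplate; origin at the middle of its lower edge, same axes as its centre point
- vise: green cam-lever vise bolted to the counter, foot 150 x 92 x 14 mm, jaws up to 42 mm; origin on the surface under the middle of the clamped plate, x across the jaws towards the cam, y along the jaws, z up
- scope_stand: the inspection camera's stand with all it carries, fixed: foot 150 x 120 x 14 mm, column of 16 mm to 342 mm above the surface; the camera looks towards its -x. Origin on the surface, 75 mm before the column (on its -x side), about under the lens
There are look-alikes about, which are no part of the job. What is shaped like the drawplate but green or purple is not meant.

How it is judged:
On the way, in this order (a step that is already met when the one before it is completed fails the run):
1. the cam lever is swung open while the plate still stands in the vise (value of joint vise_lever above 1.15 rad and distance of drawplate_center from where it was at the start of the episode below 0.02 m), for 0.2 s.
2. the plate is lifted clear of the vise in the fingers (height (world z) of drawplate_center above 0.1 m and contact force between drawplate and the fingers above 1 N and contact force between drawplate and vise below 0.1 N), for 0.2 s.
At the end, for the whole second after the job is handed in: The fingers alone hold the plate still, the centre of its entry side within 15 mm of the point 100 mm in front of the lens, its entry side turned to the lens (not the exit side) and square to it within 0.2 rad, its long edges level within 0.2 rad; the lever is still open (over 1.0 rad) (distance between entry_face and scope_focus below 0.015 m and angle between the x axis of drawplate_center and the x axis of scope_focus, either way round below 0.2 rad and angle between the y axis of drawplate_center and the y axis of scope_focus, either way round below 0.2 rad and angle between drawplate_center's own x axis and vertical below 1.5 rad and contact force between drawplate and the fingers above 1 N and contact force between drawplate and scope_stand below 0.1 N and contact force between drawplate and vise below 0.1 N and linear speed of drawplate below 0.02 m/s and angular speed of drawplate below 0.15 rad/s and value of joint vise_lever above 1 rad); the arm keeps its last pose, push and grip.
It fails at once if the inspection camera or its stand is bumped (over 4 N) (contact force between scope_stand and anything else above 4 N).
It fails at once if the oiler, the dish or the pliers is pushed more than 30 mm (distance of any of brass_oiler, grain_dish, flat_pliers from where it was at the start of the episode above 0.03 m).
It also fails if it takes over 48 s, if anything falls off the work surface, if the arm or the gripper's body presses on something with over 40 N, if the wrist force passes 120 N, or if a joint passes its speed limit or range.

## Robot

A 7-joint arm with a two-finger parallel gripper is mounted at the origin on a cart in front of the work surface, level with it; the furniture and walls round the work are solid. World frame = base frame: x ahead of the robot, y to its left, z up, the work surface at z = 0. Lengths are in m, angles in rad, forces in N, time in s.
With the tool pointing down it reaches from about 0.35 to 0.9 m from the base axis. Payload 19.9 kg.
Tool frame: the origin (TCP) lies at the very end of the fingers, on their centre line; the grasp point (between the pads) lies 19 mm behind it; z points along the fingers, y is the line along which they close (so a half turn about z gives the same grasp; the last joint's range is limited). The gripper opens to 94 mm and grips with 3 to 60 N. Pads are 16 mm wide; open, the fingers measure 119 mm over their backs; the gripper's body (75 mm by 177 mm) begins 78 mm behind the grasp point.
Start: joints at [1.238, 0.417, -0.01, 1.614, 0.005, 1.111, -0.053], TCP at [0.179, -0.599, 0.205] pointing down, gripper open.
Joint ranges: [-2.81, 2.81], [-0.39, 2.02], [-1.27, 1.25], [0.06, 2.57], [-1.19, 4.33], [0.19, 2], [-2.82, 2.82]. Speed limits (rad/s): [1.89, 1.89, 2.39, 2.39, 3.01, 3.01, 3.01].

## Interface

Orientations are given as a unit quaternion [x, y, z, w].
In Python, from plant import ctrl gives the robot as it stands. The module is installed in compiled form; this text tells all that it offers.
- The arm moves only by the tool carry_out, never from a script. Its argument "steps" is a list of rows, each an object with "translation": the shift along the tool's x, y, z in cm, a list of three; "rotation": the turn, a rotation vector about the tool's x, y, z in rad, a list of three. In form: [{"translation": [tx, ty, tz], "rotation": [rx, ry, rz]}, ...]. A call has 1 to 10 rows; each row is the pose to reach, as a shift and turn from the pose commanded when the call began, along the tool's axes at that moment; what a row does not reach only later rows make up. A row lasts 1/8 s, in which the tool goes at most 62.5 mm and 10.7 degrees, less where a joint would pass 70% of its speed; a pose out of reach is approached as far as the arm can. A call with a gripper value outside its range is refused whole. "hand" is the finger opening in cm, from 0 to 9.4, set as the call begins (left out, the last holds). The fingers move at their own pace and stop on an object; "squeeze" is the grip in N (left out, the last holds). Time passes only in rows, so rows that repeat a pose let the fingers close. It gives the time, the measured TCP pose, the force, the opening and the grip force at its end, in the units of the state.
- ctrl.observe(): the state, without advancing time (a new reading comes with each control period).
- ctrl.get_image(name): name is "scene" or "side" or "wrist"; returns the picture (400x640x3 uint8, red, green, blue); there is no depth.
- ctrl.camera_info(name): a dict with "intrinsics" (3x3 intrinsics, pixels), "R" (3x3) and "t" (3): a world point X has camera coordinates R X + t. Camera axes: x right, y down, z forward; pixel columns grow to the right and rows downward; lengths in m; the calibration is good to about 2 mm. A picture is of the moment at which its call begins: read the wrist's pose just before it. camera_info takes no time and is no camera call; for the wrist camera it gives the pose at the moment of the call.
- ctrl.close_job(): hands the job in; it is judged then, once.
Trained networks look in the newest picture that a camera, given by its name, has taken for a name from the list of things; names that differ only in an ending like _2 or _b are one class to them, and where a whole thing is asked for, a point or a joint stands for the part that bears it (a point fixed in the world has none). Each returns a list of dicts, best first, with "score" (0 to 1); they miss things now and then, are a little off and sometimes report something else, mostly with a low value. They report only what shows in the picture. A call takes as long as a camera call. They do not tell look-alikes from the thing itself.
- ctrl.search_frame(name, camera): "xyz" ([x, y, z] in m, in the coordinates of the camera as it stood for that picture, good to about 4 mm: the middle of the surface that is visible of it).
- ctrl.trace(name, camera): "mask" (400x640 bool, what is visible of it).
- ctrl.mark_of(name, camera): "xyz" ([x, y, z] in m, in the coordinates of the camera as it stood for that picture, good to about 4 mm: a listed point, or the origin of a listed thing).
The state is a dict: "clock": time; "qpos": joint angles; "joint_velocities": joint speeds; "joint_efforts": joint torques, N m; "eef_pos": TCP position; "tool_rot": TCP orientation; "contact_force": force on the tool from outside, world axes, zero at the start; "torque": the same for the moment, N m; "grip_width": finger opening in m; "grasp_force": force on a finger pad.
Only numpy, scipy, OpenCV 4.12 (cv2) and the standard library are available. Lean on these libraries where they do the work, as an engineer would, in place of code of your own. Each camera call takes 0.05 s, during which the arm holds its last target. There are 200 camera calls.

## Working session

There is one attempt and no reset: what is moved stays moved. The work goes in short steps, Python scripts to look and compute and a tool call to move; the robot and the scene stay as the last step left them, time stands still between calls to the robot, and variables do not carry over. Pictures are saved under pics/ and viewed, at most 10 in all, crops included, and the job is handed in when it is done.

Besides the shell and the picture viewer there is one more tool, called after ">>>" in YAML: its name, and indented under it one key for each argument. carry_out: Moves the arm, as the interface text tells. Its arguments: {"type":"object","properties":{"steps":{"type":"array","items":{"type":"object","properties":{"translation":{"type":"array","items":{"type":"number"}},"rotation":{"type":"array","items":{"type":"number"}}}}},"hand":{"type":"number"},"squeeze":{"type":"number"}},"required":["steps"]}

```bash
mkdir -p pics; cat > h.py <<'E'
import numpy as np, cv2
from plant import ctrl
from scipy.spatial.transform import Rotation as R
def shot(cam,fn=None):
    im=ctrl.get_image(cam)
    if fn: cv2.imwrite('pics/'+fn,im[:,:,::-1])
    return im
def w(cam,p):
    c=ctrl.camera_info(cam); return np.array(c['R']).T@(np.array(p)-np.array(c['t']))
def pix(cam,X):
    c=ctrl.camera_info(cam); p=np.array(c['intrinsics'])@(np.array(c['R'])@np.array(X)+np.array(c['t'])); return p[:2]/p[2]
def ray(cam,uv):
    c=ctrl.camera_info(cam); Rr=np.array(c['R']); d=Rr.T@np.linalg.solve(np.array(c['intrinsics']),[uv[0],uv[1],1.]); return -Rr.T@np.array(c['t']),d
def atz(cam,uv,z):
    o,d=ray(cam,uv); return o+d*(z-o[2])/d[2]
E
python3 - <<'E'
from h import *
np.set_printoptions(precision=3,suppress=True)
s=ctrl.observe();print(s['clock'],s['eef_pos'],s['tool_rot'],s['grip_width'])
for cam in ['scene','side']:
    shot(cam,cam+'0.png')
    for n in ['lever_knob','lever_pivot','drawplate_center','entry_face','scope_lens','scope_focus','vise','scope_stand','brass_oiler','grain_dish','flat_pliers']:
        r=ctrl.mark_of(n,cam)
        print(cam,n,[(round(d['score'],2),w(cam,d['xyz']),pix(cam,w(cam,d['xyz'])).round()) for d in r[:3]])
print(ctrl.observe()['clock'])
E
```

```text
0.0 [ 0.179 -0.598  0.205] [ 0.989  0.145 -0.    -0.001] 0.09406675620200508
scene lever_knob [(0.81, array([0.447, 0.108, 0.063]), array([318., 272.]))]
scene lever_pivot [(0.79, array([0.531, 0.115, 0.063]), array([286., 260.]))]
scene drawplate_center [(0.84, array([0.377, 0.277, 0.039]), array([301., 345.])), (0.76, array([0.54 , 0.068, 0.051]), array([295., 251.])), (0.62, array([ 0.534, -0.07 ,  0.028]), array([326., 231.]))]
scene entry_face [(0.66, array([0.541, 0.074, 0.051]), array([293., 253.])), (0.6, array([ 0.528, -0.067,  0.026]), array([327., 233.])), (0.55, array([0.381, 0.279, 0.038]), array([299., 345.]))]
scene scope_lens [(0.88, array([ 0.659, -0.346,  0.253]), array([341., 111.]))]
scene scope_focus [(0.29, array([ 0.66 , -0.347,  0.252]), array([341., 111.]))]
scene vise []
scene scope_stand [(0.76, array([ 0.688, -0.356, -0.001]), array([331., 178.]))]
scene brass_oiler [(0.63, array([ 0.656, -0.092,  0.001]), array([294., 220.]))]
scene grain_dish [(0.89, array([ 0.682,  0.09 , -0.001]), array([247., 251.]))]
scene flat_pliers [(0.68, array([ 0.383, -0.157, -
[... 435 characters left out ...]
48]), array([309., 257.])), (0.7, array([0.38 , 0.272, 0.039]), array([339., 321.])), (0.64, array([ 0.528, -0.068,  0.028]), array([329., 234.]))]
side scope_lens [(0.56, array([ 0.661, -0.344,  0.255]), array([319., 127.]))]
side scope_focus []
side vise [(0.59, array([ 0.534,  0.072, -0.001]), array([311., 269.]))]
side scope_stand [(0.89, array([ 0.684, -0.353,  0.005]), array([315., 187.])), (0.2, array([ 0.385, -0.153,  0.001]), array([380., 234.]))]
side brass_oiler [(0.56, array([ 0.652, -0.092,  0.   ]), array([296., 229.]))]
side grain_dish [(0.65, array([0.689, 0.094, 0.004]), array([260., 261.]))]
side flat_pliers [(0.72, array([ 0.381, -0.154,  0.   ]), array([381., 234.]))]
1.2
```

View pics/scene0.png

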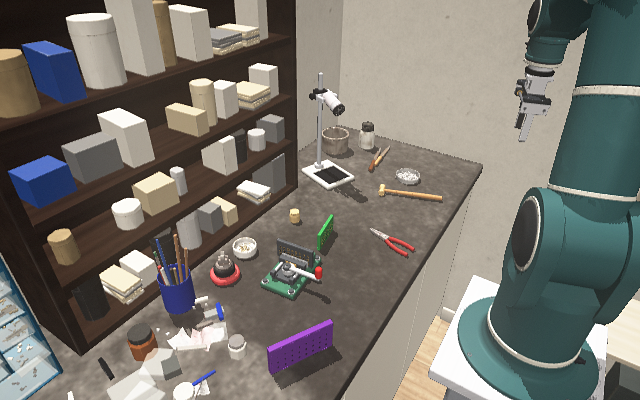

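```bash
python3 - <<'E'
import cv2
a=cv2.imread('pics/scene0.png')[200:320,210:400];b=cv2.imread('pics/side0.png')[60:200,240:400]
cv2.imwrite('pics/c1.png',cv2.resize(a,None,fx=4,fy=4,interpolation=cv2.INTER_CUBIC))
cv2.imwrite('pics/c2.png',cv2.resize(b,None,fx=4,fy=4,interpolation=cv2.INTER_CUBIC))
E
```

```text
(no output)
```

View pics/c1.png

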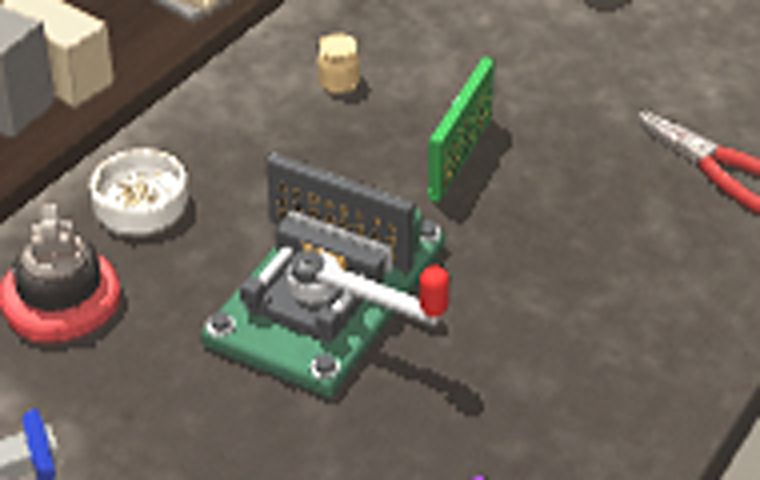

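View pics/c2.png

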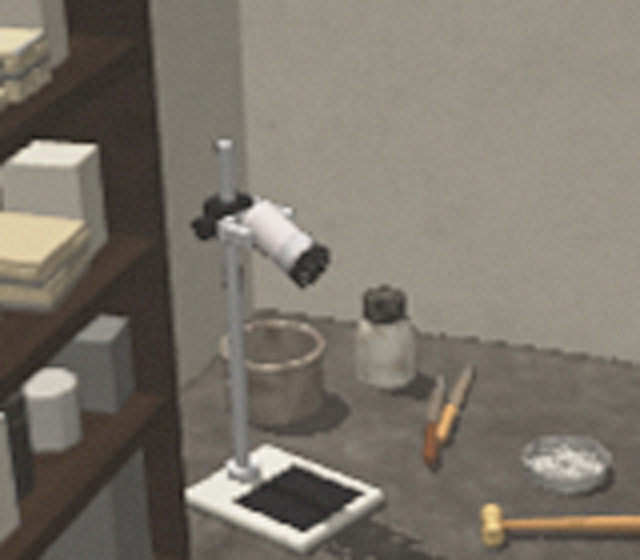

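The drawplate meant is the dark grey one with brass mouths standing in the vise at scene (295,251). The green plate at (326,231) and the purple one at (301,345) are look-alikes, and the crop confirms this. The red knob is at (318,272), the pivot at (286,260) and the scope lens at (341,111).

Next I'll work out the vise yaw and the scope axes.

```bash
python3 - <<'E'
from h import *
np.set_printoptions(precision=3,suppress=True)
for c in ['scene','side']: print(c,ray(c,(320,200))[0], ctrl.camera_info(c)['intrinsics'][0][0])
S=lambda u,v:(u/4+240,v/4+60)
print('foot',[atz('side',S(*p),.014)[:2] for p in [(185,490),(305,550),(382,493),(265,447)]])
print('colbase',atz('side',S(240,470),.02),'coltop',atz('side',S(224,145),.342))
C=lambda u,v:(u/4+210,v/4+200)
print('plate top',[atz('scene',C(*p),.076)[:2] for p in [(272,155),(412,207)]])
print('vise foot',[atz('scene',C(*p),.014)[:2] for p in [(205,335),(330,392),(442,235)]])
a=cv2.imread('pics/scene0.png')[60:200,270:400]
b=cv2.imread('pics/side0.png')[90:140,270:340]
a2=cv2.imread('pics/scene0.png')[75:125,300:370]
cv2.imwrite('pics/c3.png',np.vstack([cv2.resize(x,None,fx=6,fy=6,interpolation=cv2.INTER_CUBIC) for x in (a2,b)]))
E
```

```text
scene [0.082 0.701 0.739] 415.73366164408503
side [0.121 1.034 0.911] 469.184197091223
foot [array([ 0.795, -0.337]), array([ 0.65 , -0.274]), array([ 0.617, -0.389]), array([ 0.754, -0.437])]
colbase [ 0.756 -0.378  0.02 ] coltop [ 0.753 -0.377  0.342]
plate top [array([0.585, 0.076]), array([0.487, 0.068])]
vise foot [array([0.564, 0.173]), array([0.476, 0.168]), array([0.494, 0.021])]
```

View pics/c3.png

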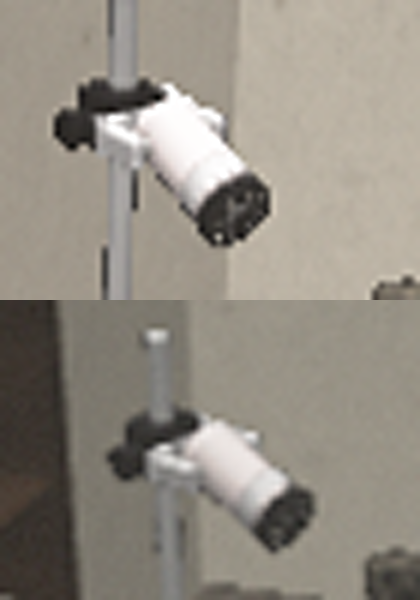

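```bash
python3 - <<'E'
from h import *
np.set_printoptions(precision=3,suppress=True)
L=np.array([.66,-.345,.254])
for az in (157,160,163):
  for t in (15,20,25,30,35,40):
    a,tt=np.radians([az,t]); d=np.array([np.cos(a)*np.cos(tt),np.sin(a)*np.cos(tt),-np.sin(tt)])
    print(az,t,[np.degrees(np.arctan2(*(pix(c,L)-pix(c,L-d*.06))[::-1])).round(1) for c in('scene','side')])
# edge-fit: tube white mask principal axis
for c,box in (('scene',(75,125,300,370)),('side',(90,140,270,340))):
    im=cv2.imread(f'pics/{c}0.png')[box[0]:box[1],box[2]:box[3]]
    m=(im.min(2)>(205 if c=='scene' else 190)).astype(np.uint8); m=cv2.morphologyEx(m,cv2.MORPH_OPEN,np.ones((5,5)))
    ys,xs=np.nonzero(m); p=np.c_[xs,ys].astype(float); mu=p.mean(0); u=np.linalg.svd(p-mu)[2][0] if len(p)<2000 else 0
    print(c,len(p),mu+[box[2],box[0]],np.degrees(np.arctan2(u[1],u[0])), 'mean->lens',np.degrees(np.arctan2(*(pix(c,L)-mu-[box[2],box[0]])[::-1])),pix(c,L))
E
```

```text
157 15 [np.float64(44.7), np.float64(35.2)]
157 20 [np.float64(49.1), np.float64(39.5)]
157 25 [np.float64(53.1), np.float64(43.5)]
157 30 [np.float64(56.8), np.float64(47.3)]
157 35 [np.float64(60.2), np.float64(50.9)]
157 40 [np.float64(63.5), np.float64(54.4)]
160 15 [np.float64(42.2), np.float64(33.0)]
160 20 [np.float64(46.7), np.float64(37.4)]
160 25 [np.float64(50.8), np.float64(41.5)]
160 30 [np.float64(54.6), np.float64(45.4)]
160 35 [np.float64(58.2), np.float64(49.1)]
160 40 [np.float64(61.6), np.float64(52.7)]
163 15 [np.float64(39.9), np.float64(31.0)]
163 20 [np.float64(44.4), np.float64(35.4)]
163 25 [np.float64(48.6), np.float64(39.6)]
163 30 [np.float64(52.5), np.float64(43.5)]
163 35 [np.float64(56.2), np.float64(47.4)]
163 40 [np.float64(59.8), np.float64(51.1)]
scene 131 [330.924  98.053] 49.62624752648275 mean->lens 53.00731057875165 [340.313 110.517]
side 55 [307.618 115.327] 47.92299720056225 mean->lens 46.119719130866564 [318.912 127.071]
```

```bash
cat >> h.py <<'E'
def down(az):  # tool y at azimuth az(deg), z down
    a=np.radians(az); y=np.array([np.cos(a),np.sin(a),0]); z=np.array([0,0,-1.]); return np.c_[np.cross(y,z),y,z]
def rel(P0,M0,P,M):
    M0=np.array(M0); t=M0.T@(np.array(P)-P0)*100; r=R.from_matrix(M0.T@M).as_rotvec(); return t.round(2),r.round(3)
E
python3 - <<'E'
from h import *
s=ctrl.observe();P=s['eef_pos'];M=R.from_quat(s['tool_rot']).as_matrix();print(s['clock'],P,M[:,1])
for p,az in (([.40,-.28,.2],0),([.447,.108,.16],94.5)): print(rel(P,M,p,down(az)))
E
```

```text
1.2 [ 0.17917284 -0.59871665  0.20541604] [ 2.86707054e-01 -9.58018292e-01 -1.34442782e-04]
(array([ 30.29, -24.2 ,   0.54]), array([-0.  , -0.  , -1.28]))
(array([ 45.92, -60.03,   4.55]), array([-0.   , -0.   , -2.929]))
```

>>> carry_out:
  steps:
    - {"translation": [30.3,-24.2,0.5],"rotation": [0,0,-1.28]}
    - {"translation": [30.3,-24.2,0.5],"rotation": [0,0,-1.28]}
    - {"translation": [30.3,-24.2,0.5],"rotation": [0,0,-1.28]}
    - {"translation": [30.3,-24.2,0.5],"rotation": [0,0,-1.28]}
    - {"translation": [30.3,-24.2,0.5],"rotation": [0,0,-1.28]}
    - {"translation": [30.3,-24.2,0.5],"rotation": [0,0,-1.28]}
    - {"translation": [30.3,-24.2,0.5],"rotation": [0,0,-1.28]}
  hand: 4

```text
clock: 2.08
eef_pos: [0.4022, -0.2766, 0.2008]
tool_rot: [0.703, 0.711, 0.0, 0.0]
contact_force: [-0.5, -1.1, -0.0]
grip_width: 0.0399
grasp_force: 0.0
```

```bash
python3 - <<'E'
from h import *
np.set_printoptions(precision=3,suppress=True)
s=ctrl.observe();P=s['eef_pos'];M=R.from_quat(s['tool_rot']).as_matrix();print(s['clock'],P,M[:,1],np.array(s['qpos']),s['grip_width'])
for p,az in (([.447,.108,.16],94.5),): print(rel(P,M,p,down(az)))
E
```

```text
2.075 [ 0.402 -0.277  0.201] [1.    0.011 0.001] [ 0.911  0.199 -0.417  1.94   0.093  1.021  0.464] 0.03988437168349084
(array([38.41,  4.9 ,  4.09]), array([ 0.001,  0.001, -1.639]))
```

>>> carry_out:
  steps:
    - {"translation": [38.4,4.9,4.1],"rotation": [0,0,-1.64]}
    - {"translation": [38.4,4.9,4.1],"rotation": [0,0,-1.64]}
    - {"translation": [38.4,4.9,4.1],"rotation": [0,0,-1.64]}
    - {"translation": [38.4,4.9,4.1],"rotation": [0,0,-1.64]}
    - {"translation": [38.4,4.9,4.1],"rotation": [0,0,-1.64]}
    - {"translation": [38.4,4.9,4.1],"rotation": [0,0,-1.64]}
    - {"translation": [38.4,4.9,4.1],"rotation": [0,0,-1.64]}
    - {"translation": [38.4,4.9,4.1],"rotation": [0,0,-1.64]}
    - {"translation": [38.4,4.9,4.1],"rotation": [0,0,-1.64]}
    - {"translation": [38.4,4.9,4.1],"rotation": [0,0,-1.64]}

```text
clock: 3.32
eef_pos: [0.4491, 0.1039, 0.1594]
tool_rot: [-0.034, 0.999, 0.0, -0.0]
contact_force: [0.3, -0.2, -0.1]
grip_width: 0.0399
grasp_force: 0.0
```

```bash
python3 - <<'E'
from h import *
np.set_printoptions(precision=3,suppress=True)
s=ctrl.observe();P=s['eef_pos'];M=R.from_quat(s['tool_rot']).as_matrix();print(s['clock'],P,M[:,1],np.array(s['qpos']),s['grip_width'])
shot('wrist','w1.png')
for n in ['lever_knob','lever_pivot','drawplate_center','vise']:
    r=ctrl.mark_of(n,'wrist'); print(n,[(round(d['score'],2),w('wrist',d['xyz']),pix('wrist',w('wrist',d['xyz'])).round()) for d in r[:3]])
E
```

```text
3.325 [0.449 0.104 0.159] [-0.068  0.998  0.   ] [ 0.509  0.29  -0.916  2.031  0.282  0.95   1.085] 0.039888012892617696
lever_knob [(0.9, array([0.449, 0.109, 0.061]), array([325., 201.]))]
lever_pivot [(0.95, array([0.528, 0.116, 0.064]), array([326., 274.]))]
drawplate_center [(0.86, array([0.38 , 0.28 , 0.039]), array([494., 141.])), (0.81, array([ 0.536, -0.07 ,  0.025]), array([170., 254.])), (0.73, array([0.535, 0.074, 0.051]), array([288., 271.]))]
vise []
```

View pics/w1.png

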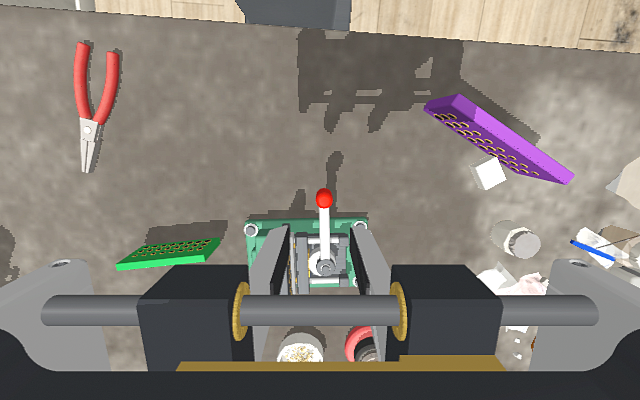

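```bash
python3 - <<'E'
from h import *
s=ctrl.observe();P=np.array([.449,.104,.159]);P=s['eef_pos'];M=R.from_quat(s['tool_rot']).as_matrix()
print(rel(P,M,[.448,.109,.054],down(94)))
K=np.array([.448,.109,.054]);O=np.array([.5325,.1145,.054]);M=down(94)
for th in np.linspace(.147,1.47,10):
    p=O+R.from_euler('z',-th).apply(K-O); print(*rel(K,M,p,down(94-np.degrees(th))),p.round(3))
E
```

```text
(array([ 0.07,  0.51, 10.55]), array([-0.   ,  0.   , -0.003]))
[-0.1   1.24  0.  ] [0.    0.    0.147] [0.448 0.121 0.054]
[-0.38  2.45  0.  ] [0.    0.    0.294] [0.45  0.134 0.054]
[-0.83  3.61  0.  ] [0.    0.    0.441] [0.454 0.146 0.054]
[-1.44  4.69  0.  ] [0.    0.    0.588] [0.459 0.157 0.054]
[-2.21  5.67  0.  ] [0.    0.    0.735] [0.466 0.167 0.054]
[-3.12  6.52  0.  ] [0.    0.    0.882] [0.475 0.176 0.054]
[-4.14  7.24  0.  ] [0.    0.    1.029] [0.484 0.184 0.054]
[-5.25  7.79  0.  ] [0.    0.    1.176] [0.495 0.19  0.054]
[-6.43  8.18  0.  ] [0.    0.    1.323] [0.506 0.195 0.054]
[-7.66  8.39  0.  ] [0.   0.   1.47] [0.519 0.198 0.054]
```

>>> carry_out:
  steps:
    - {"translation": [0.2,0.5,4],"rotation": [0,0,0]}
    - {"translation": [0.2,0.5,8],"rotation": [0,0,0]}
    - {"translation": [0.2,0.5,10.5],"rotation": [0,0,0]}
    - {"translation": [0.2,0.5,10.5],"rotation": [0,0,0]}
    - {"translation": [0.2,0.5,10.5],"rotation": [0,0,0]}
  hand: 3

```text
clock: 4.2
eef_pos: [0.4472, 0.1091, 0.0554]
tool_rot: [-0.034, 0.999, 0.0, 0.0]
contact_force: [1.3, 0.6, 0.1]
grip_width: 0.0299
grasp_force: 0.0
```

>>> carry_out:
  steps:
    - {"translation": [-0.1,1.2,0],"rotation": [0,0,0.147]}
    - {"translation": [-0.4,2.4,0],"rotation": [0,0,0.294]}
    - {"translation": [-0.8,3.6,0],"rotation": [0,0,0.441]}
    - {"translation": [-1.4,4.7,0],"rotation": [0,0,0.588]}
    - {"translation": [-2.2,5.7,0],"rotation": [0,0,0.735]}
    - {"translation": [-3.1,6.5,0],"rotation": [0,0,0.882]}
    - {"translation": [-4.1,7.2,0],"rotation": [0,0,1.029]}
    - {"translation": [-5.25,7.8,0],"rotation": [0,0,1.176]}
    - {"translation": [-6.4,8.2,0],"rotation": [0,0,1.323]}
    - {"translation": [-7.7,8.4,0],"rotation": [0,0,1.47]}

```text
clock: 5.45
eef_pos: [0.5163, 0.1977, 0.0553]
tool_rot: [0.646, 0.763, -0.001, -0.001]
contact_force: [-53.7, -14.5, 17.5]
grip_width: 0.0302
grasp_force: 28.5
```

>>> carry_out:
  steps:
    - {"translation": [0,0.1,0],"rotation": [0,0,0]}
    - {"translation": [0,0.2,0],"rotation": [0,0,0]}
    - {"translation": [0,0.2,0],"rotation": [0,0,0]}

```text
clock: 5.82
eef_pos: [0.5154, 0.1975, 0.0548]
tool_rot: [0.644, 0.765, -0.004, -0.002]
contact_force: [-28.3, -6.9, 15.3]
grip_width: 0.0303
grasp_force: 14.8
```

```bash
python3 - <<'E'
from h import *
np.set_printoptions(precision=3,suppress=True)
s=ctrl.observe();P=s['eef_pos'];M=R.from_quat(s['tool_rot']).as_matrix();print(s['clock'],P,M[:,1],np.array(s['qpos']),s['contact_force'])
for cam in('scene','side'):
  shot(cam,cam+'1.png')
  for n in ['lever_knob','drawplate_center']:
    r=ctrl.mark_of(n,cam); print(n,[(round(d['score'],2),w(cam,d['xyz'])) for d in r[:3]])
E
```

```text
5.825 [0.515 0.197 0.055] [ 0.986  0.169 -0.008] [-0.085  0.522 -0.423  1.896  0.29   0.792 -0.496] [-28.294  -6.925  15.332]
lever_knob [(0.51, array([0.508, 0.198, 0.066])), (0.17, array([ 0.533,  0.071, -0.   ]))]
drawplate_center [(0.82, array([0.378, 0.276, 0.039])), (0.4, array([0.539, 0.065, 0.048]))]
lever_knob [(0.59, array([0.507, 0.199, 0.063]))]
drawplate_center [(0.84, array([0.378, 0.278, 0.04 ])), (0.61, array([0.539, 0.071, 0.051])), (0.41, array([ 0.533, -0.065,  0.031]))]
```

>>> carry_out:
  steps:
    - {"translation": [0,-0.6,0],"rotation": [0,0,0]}
    - {"translation": [0,-0.6,-3],"rotation": [0,0,0]}
    - {"translation": [0,-0.6,-8],"rotation": [0,0,0]}
    - {"translation": [0,-0.6,-10.5],"rotation": [0,0,0]}
    - {"translation": [0,-0.6,-10.5],"rotation": [0,0,0]}
  hand: 3

```text
clock: 6.75
eef_pos: [0.5151, 0.1978, 0.1626]
tool_rot: [0.645, 0.764, 0.002, 0.001]
contact_force: [-0.1, 0.0, -0.9]
grip_width: 0.0303
grasp_force: 0.0
```

```bash
python3 - <<'E'
from h import *
np.set_printoptions(precision=3,suppress=True)
s=ctrl.observe();P=s['eef_pos'];M=R.from_quat(s['tool_rot']).as_matrix();print(s['clock'],P,M[:,1])
print(rel(P,M,[.537,.072,.16],down(94.5)))
shot('wrist','w2.png')
for n in ['lever_knob','drawplate_center']:
    r=ctrl.mark_of(n,'wrist'); print(n,[(round(d['score'],2),w('wrist',d['xyz'])) for d in r[:3]])
E
```

```text
6.75 [0.515 0.198 0.163] [0.986 0.169 0.005]
(array([-12.77,   0.03,   0.24]), array([ 0.005,  0.003, -1.48 ]))
lever_knob [(0.96, array([0.502, 0.197, 0.06 ])), (0.22, array([0.534, 0.075, 0.044]))]
drawplate_center [(0.75, array([0.376, 0.279, 0.036])), (0.4, array([0.534, 0.074, 0.045])), (0.29, array([0.536, 0.074, 0.022]))]
```

>>> carry_out:
  steps:
    - {"translation": [-12.8,0,0.2],"rotation": [0,0,-1.48]}
    - {"translation": [-12.8,0,0.2],"rotation": [0,0,-1.48]}
    - {"translation": [-12.8,0,0.2],"rotation": [0,0,-1.48]}
    - {"translation": [-12.8,0,0.2],"rotation": [0,0,-1.48]}
    - {"translation": [-12.8,0,0.2],"rotation": [0,0,-1.48]}
    - {"translation": [-12.8,0,0.2],"rotation": [0,0,-1.48]}
    - {"translation": [-12.8,0,0.2],"rotation": [0,0,-1.48]}
    - {"translation": [-12.8,0,0.2],"rotation": [0,0,-1.48]}
    - {"translation": [-12.8,0,0.2],"rotation": [0,0,-1.48]}
    - {"translation": [-12.8,0,0.2],"rotation": [0,0,-1.48]}

```text
clock: 8.15
eef_pos: [0.5353, 0.071, 0.157]
tool_rot: [-0.038, 0.999, 0.0, -0.0]
contact_force: [-0.0, 0.4, 0.6]
grip_width: 0.0296
grasp_force: 0.0
```

```bash
python3 - <<'E'
from h import *
np.set_printoptions(precision=3,suppress=True)
s=ctrl.observe();P=s['eef_pos'];M=R.from_quat(s['tool_rot']).as_matrix();print(s['clock'],P,M[:,1],M[:,2],np.array(s['qpos']))
im=shot('wrist')
for n in ['lever_knob','drawplate_center','scope_lens']:
    r=ctrl.mark_of(n,'wrist'); print(n,[(round(d['score'],2),w('wrist',d['xyz']),pix('wrist',w('wrist',d['xyz'])).round()) for d in r[:3]])
cv2.imwrite('pics/w3.png',im[:,:,::-1])
print('plate corners expected',[pix('wrist',[.537+a*np.cos(np.radians(4.5)),.072+a*np.sin(np.radians(4.5)),.076]).round() for a in(-.05,.05)])
E
```

```text
8.15 [0.535 0.071 0.157] [-0.075  0.997  0.   ] [-0.001  0.    -1.   ] [ 0.396  0.407 -0.724  1.855  0.317  0.998  1.184]
lever_knob [(0.75, array([0.507, 0.197, 0.062]), array([450., 184.]))]
drawplate_center [(0.91, array([ 0.536, -0.066,  0.026]), array([196., 185.])), (0.75, array([0.537, 0.074, 0.051]), array([323., 200.])), (0.73, array([0.377, 0.279, 0.038]), array([549.,  52.]))]
scope_lens []
plate corners expected [array([320., 154.]), array([320., 255.])]
```

View pics/w3.png

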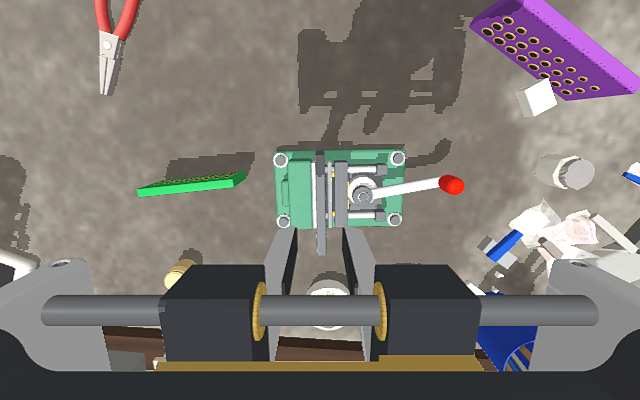

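>>> carry_out:
  steps:
    - {"translation": [0,0.1,4],"rotation": [0,0,0]}
    - {"translation": [0,0.1,8],"rotation": [0,0,0]}
    - {"translation": [0,0.1,10.8],"rotation": [0,0,0]}
    - {"translation": [0,0.1,10.8],"rotation": [0,0,0]}
    - {"translation": [0,0.1,10.8],"rotation": [0,0,0]}
  hand: 3

```text
clock: 8.98
eef_pos: [0.5359, 0.0724, 0.0506]
tool_rot: [-0.039, 0.999, 0.0, 0.001]
contact_force: [-0.1, 0.2, 0.0]
grip_width: 0.0298
grasp_force: 0.0
```

>>> carry_out:
  steps:
    - {"translation": [0,0,0],"rotation": [0,0,0]}
    - {"translation": [0,0,0],"rotation": [0,0,0]}
    - {"translation": [0,0,0],"rotation": [0,0,0]}
    - {"translation": [0,0,0],"rotation": [0,0,0]}
    - {"translation": [0,0,0],"rotation": [0,0,0]}
    - {"translation": [0,0,0],"rotation": [0,0,0]}
  hand: 0
  squeeze: 45

```text
clock: 9.72
eef_pos: [0.5357, 0.0723, 0.05]
tool_rot: [-0.04, 0.999, -0.0, 0.0]
contact_force: [-1.4, -0.2, 8.0]
grip_width: 0.0089
grasp_force: 45.0
```

>>> carry_out:
  steps:
    - {"translation": [0,0,-1.5],"rotation": [0,0,0]}
    - {"translation": [0,0,-4],"rotation": [0,0,0]}
    - {"translation": [0,0,-8],"rotation": [0,0,0]}
    - {"translation": [0,0,-12],"rotation": [0,0,0]}
    - {"translation": [0,0,-17],"rotation": [0,0,0]}
    - {"translation": [0,0,-17],"rotation": [0,0,0]}
    - {"translation": [0,0,-17],"rotation": [0,0,0]}

```text
clock: 10.6
eef_pos: [0.5348, 0.0717, 0.2189]
tool_rot: [-0.039, 0.999, -0.0, -0.0]
contact_force: [-0.3, -0.4, -4.3]
grip_width: 0.009
grasp_force: 45.0
```

```bash
python3 - <<'E'
from h import *
np.set_printoptions(precision=3,suppress=True)
s=ctrl.observe();P=s['eef_pos'];M=R.from_quat(s['tool_rot']).as_matrix();print(s['clock'],P,M[:,1],M[:,2],np.array(s['qpos']),s['grip_width'])
for cam in('scene','side','wrist'):
  shot(cam,cam+'4.png')
  for n in ['drawplate_center','scope_lens']:
    r=ctrl.mark_of(n,cam); print(cam,n,[(round(d['score'],2),w(cam,d['xyz'])) for d in r[:3]])
az,t=np.radians([-20,26.5])
x=np.array([np.cos(az)*np.cos(t),np.sin(az)*np.cos(t),np.sin(t)]);y=np.cross([0,0,1],x);y/=np.linalg.norm(y);z=np.cross(x,y)
T=np.c_[np.cross(x,-z),x,-z]
L=np.array([.66,-.345,.254]);F=L-.1*x;print('focus',F,'tool z',-z)
for d in (.15,.0): print(F-d*x-.0045*x, rel(P,M,F-d*x-.0045*x,T))
print(rel(P,M,[.46,-.12,.22],down(-20)))
E
```

```text
10.6 [0.535 0.072 0.219] [-0.079  0.997 -0.   ] [-0.001 -0.    -1.   ] [ 0.433  0.336 -0.761  1.792  0.256  1.116  1.236] 0.008971979106452662
scene drawplate_center [(0.86, array([ 0.531, -0.067,  0.029])), (0.75, array([0.535, 0.067, 0.217])), (0.75, array([0.377, 0.274, 0.037]))]
scene scope_lens [(0.86, array([ 0.66 , -0.347,  0.249]))]
side drawplate_center [(0.93, array([0.378, 0.279, 0.041])), (0.75, array([0.538, 0.073, 0.216])), (0.62, array([ 0.539, -0.065,  0.03 ]))]
side scope_lens []
wrist drawplate_center [(0.94, array([0.536, 0.075, 0.219])), (0.9, array([0.378, 0.282, 0.041])), (0.85, array([ 0.54 , -0.065,  0.027]))]
wrist scope_lens []
focus [ 0.576 -0.314  0.209] tool z [ 0.419 -0.153 -0.895]
[ 0.446 -0.267  0.14 ] (array([ 11.52, -33.07,   7.87]), array([-0.298, -0.461,  1.958]))
[ 0.572 -0.313  0.207] (array([ -0.69, -38.64,   1.17]), array([-0.298, -0.461,  1.958]))
(array([  8.97, -18.52,  -0.09]), array([-0.001, -0.   ,  1.999]))
```

```bash
python3 - <<'E'
from h import *
s=ctrl.observe();P=s['eef_pos'];M=R.from_quat(s['tool_rot']).as_matrix()
print(rel(P,M,[.45,-.15,.27],down(-20)))
E
```

```text
(array([ 10.26, -21.47,  -5.08]), array([-0.000e+00, -1.000e-03,  1.999e+00]))
```

>>> carry_out:
  steps:
    - {"translation": [2,-2,-5],"rotation": [0,0,0.18]}
    - {"translation": [4,-4,-5],"rotation": [0,0,0.36]}
    - {"translation": [6,-7,-5],"rotation": [0,0,0.54]}
    - {"translation": [8,-10,-5],"rotation": [0,0,0.72]}
    - {"translation": [10,-13,-5],"rotation": [0,0,0.9]}
    - {"translation": [10.3,-16,-5],"rotation": [0,0,1.08]}
    - {"translation": [10.3,-18,-5],"rotation": [0,0,1.26]}
    - {"translation": [10.3,-20,-5],"rotation": [0,0,1.44]}
    - {"translation": [10.3,-21.5,-5],"rotation": [0,0,1.62]}
    - {"translation": [10.3,-21.5,-5],"rotation": [0,0,1.8]}

```text
clock: 12.3
eef_pos: [0.4496, -0.1513, 0.2692]
tool_rot: [0.76, 0.649, -0.0, -0.0]
contact_force: [-0.3, 0.8, -4.3]
grip_width: 0.0088
grasp_force: 45.0
```

```bash
python3 - <<'E'
from h import *
np.set_printoptions(precision=3,suppress=True)
s=ctrl.observe();P=s['eef_pos'];M=R.from_quat(s['tool_rot']).as_matrix();print(s['clock'],P,M[:,1],M[:,2],np.array(s['qpos']),s['grip_width'])
shot('wrist','w5.png')
for n in ['scope_lens','scope_focus','scope_stand','drawplate_center']:
    r=ctrl.mark_of(n,'wrist'); print(n,[(round(d['score'],2),w('wrist',d['xyz'])) for d in r[:3]])
az,t=np.radians([-20,26.5])
x=np.array([np.cos(az)*np.cos(t),np.sin(az)*np.cos(t),np.sin(t)]);y=np.cross([0,0,1],x);y/=np.linalg.norm(y);z=np.cross(x,y)
T=np.c_[np.cross(x,-z),x,-z]
L=np.array([.66,-.345,.253]);F=L-.1*x
for d in (.12,.0): print(F-d*x-.0045*x, rel(P,M,F-d*x-.0045*x,T))
E
```

```text
12.3 [ 0.45  -0.151  0.269] [ 0.988 -0.157 -0.   ] [-0.  0. -1.] [ 0.695  0.105 -0.465  1.881  0.051  1.168  0.055] 0.008762383475159093
scope_lens [(0.7, array([ 0.654, -0.089,  0.002]))]
scope_focus []
scope_stand [(0.83, array([ 0.686, -0.353,  0.002]))]
drawplate_center [(0.66, array([ 0.535, -0.067,  0.029])), (0.55, array([ 0.446, -0.148,  0.269])), (0.55, array([ 0.452, -0.152,  0.244]))]
[ 0.471 -0.276  0.153] (array([-12.  ,   4.09,  11.64]), array([-0.461, -0.044,  0.188]))
[ 0.572 -0.313  0.206] (array([-14.05,  14.63,   6.28]), array([-0.461, -0.044,  0.188]))
```

View pics/w5.png

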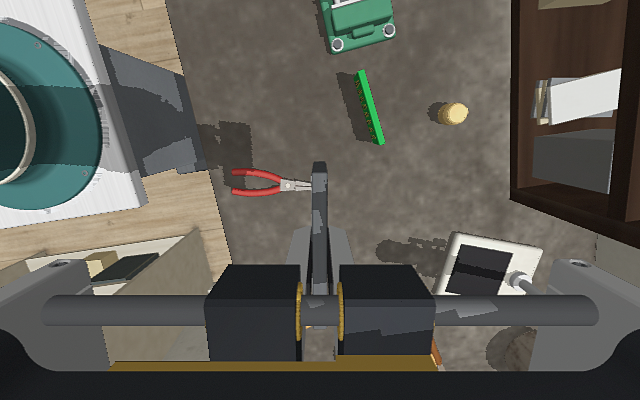

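```bash
python3 - <<'E'
from h import *
np.set_printoptions(precision=3,suppress=True)
a,b,c=[atz('wrist',p,.014) for p in [(452,233),(543,248),(441,291)]]
print(a,b,c,np.linalg.norm(b-a),np.degrees(np.arctan2(*(b-a)[1::-1])),np.degrees(np.arctan2(*(c-a)[1::-1])))
print('col',atz('wrist',(518,280),.02))
E
```

```text
[ 0.65  -0.276  0.014] [ 0.798 -0.324  0.014] [ 0.628 -0.38   0.014] 0.15566481691325082 -18.10977200979278 -101.83928486625639
col [ 0.754 -0.374  0.02 ]
```

>>> carry_out:
  steps:
    - {"translation": [-4,1.5,4],"rotation": [-0.15,-0.015,0.06]}
    - {"translation": [-8,3,8],"rotation": [-0.3,-0.03,0.12]}
    - {"translation": [-12,4.1,11.6],"rotation": [-0.461,-0.044,0.188]}
    - {"translation": [-12,4.1,11.6],"rotation": [-0.461,-0.044,0.188]}
    - {"translation": [-12,4.1,11.6],"rotation": [-0.461,-0.044,0.188]}

```text
clock: 13.18
eef_pos: [0.4716, -0.2751, 0.1528]
tool_rot: [0.795, 0.562, 0.132, 0.186]
contact_force: [0.1, -0.1, -4.7]
grip_width: 0.0086
grasp_force: 45.0
```

```bash
python3 - <<'E'
from h import *
np.set_printoptions(precision=3,suppress=True)
s=ctrl.observe();P=s['eef_pos'];M=R.from_quat(s['tool_rot']).as_matrix();print(s['clock'],P,M[:,1],M[:,2],np.array(s['qpos']),s['grip_width'])
ims=[]
for cam in('scene','side'):
  im=shot(cam)
  for n in ['scope_lens','drawplate_center','entry_face']:
    r=ctrl.mark_of(n,cam); print(cam,n,[(round(d['score'],2),w(cam,d['xyz'])) for d in r[:4]])
  u,v=pix(cam,[.6,-.32,.23]).astype(int); cr=im[v-50:v+50,u-70:u+70,::-1]; ims.append(cv2.resize(cr,None,fx=4,fy=3,interpolation=cv2.INTER_CUBIC) if 0 else cv2.resize(cr,(560,300) if 0 else (420,300),interpolation=cv2.INTER_CUBIC)); print(u,v)
cv2.imwrite('pics/c6.png',np.vstack(ims))
E
```

```text
13.175 [ 0.472 -0.275  0.153] [ 0.845 -0.298  0.444] [ 0.419 -0.148 -0.896] [ 0.875  0.157 -0.38   2.212 -0.056  0.33   0.222] 0.008632397688653362
scene scope_lens [(0.73, array([ 0.661, -0.343,  0.246]))]
scene drawplate_center [(0.72, array([ 0.536, -0.068,  0.028])), (0.63, array([0.38 , 0.275, 0.037])), (0.53, array([ 0.471, -0.279,  0.15 ]))]
scene entry_face [(0.74, array([ 0.532, -0.067,  0.025])), (0.63, array([ 0.478, -0.277,  0.157])), (0.62, array([0.382, 0.279, 0.04 ]))]
353 125
side scope_lens [(0.5, array([ 0.664, -0.343,  0.256]))]
side drawplate_center [(0.9, array([0.377, 0.282, 0.037])), (0.68, array([ 0.536, -0.067,  0.029])), (0.42, array([ 0.475, -0.277,  0.153]))]
side entry_face [(0.69, array([ 0.531, -0.066,  0.026])), (0.67, array([0.382, 0.273, 0.035])), (0.43, array([ 0.481, -0.279,  0.154]))]
333 138
```

View pics/c6.png

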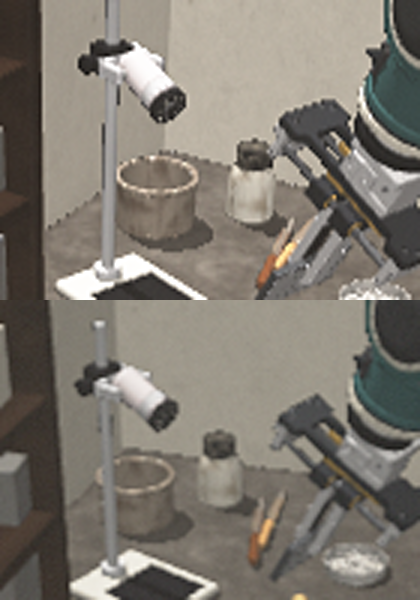

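```bash
cat > fin.py <<'E'
from h import *
np.set_printoptions(precision=3,suppress=True)
s=ctrl.observe();P=s['eef_pos'];M=R.from_quat(s['tool_rot']).as_matrix();print(s['clock'],P,M[:,1],M[:,2],np.array(s['qpos']),s['contact_force'],s['grasp_force'])
az,t=np.radians([-18.5,27.5])
x=np.array([np.cos(az)*np.cos(t),np.sin(az)*np.cos(t),np.sin(t)]);y=np.cross([0,0,1],x);y/=np.linalg.norm(y);z=np.cross(x,y)
T=np.c_[np.cross(x,-z),x,-z]
L=np.array([.661,-.345,.2525]);F=L-.1*x
for d in (.06,.0): print(F-d*x-.0045*x, rel(P,M,F-d*x-.0045*x,T))
E
python3 fin.py
```

```text
13.575 [ 0.473 -0.275  0.154] [ 0.844 -0.299  0.446] [ 0.421 -0.149 -0.895] [ 0.874  0.156 -0.38   2.211 -0.057  0.33   0.22 ] [ 0.135  1.104 -4.006] 44.99080181121826
[ 0.523 -0.299  0.177] (array([-0.58,  5.94,  0.42]), array([-0.017,  0.008, -0.016]))
[ 0.573 -0.316  0.204] (array([-0.48, 11.94,  0.32]), array([-0.017,  0.008, -0.016]))
```

>>> carry_out:
  steps:
    - {"translation": [-0.6,3,0.2],"rotation": [-0.017,0.008,-0.016]}
    - {"translation": [-0.6,6,0.4],"rotation": [-0.017,0.008,-0.016]}
    - {"translation": [-0.5,8,0.3],"rotation": [-0.017,0.008,-0.016]}
    - {"translation": [-0.5,10,0.3],"rotation": [-0.017,0.008,-0.016]}
    - {"translation": [-0.5,11,0.3],"rotation": [-0.017,0.008,-0.016]}
    - {"translation": [-0.5,11.9,0.3],"rotation": [-0.017,0.008,-0.016]}
    - {"translation": [-0.5,11.9,0.3],"rotation": [-0.017,0.008,-0.016]}
    - {"translation": [-0.5,11.9,0.3],"rotation": [-0.017,0.008,-0.016]}

```text
clock: 14.58
eef_pos: [0.5717, -0.3158, 0.2035]
tool_rot: [0.789, 0.567, 0.139, 0.192]
contact_force: [-0.1, -0.5, -4.9]
grip_width: 0.0086
grasp_force: 45.0
```

```bash
python3 fin.py; python3 - <<'E'
from h import *
np.set_printoptions(precision=3,suppress=True)
ims=[]
for cam in('scene','side','wrist'):
  im=shot(cam)
  for n in ['scope_lens','drawplate_center','entry_face','lever_knob']:
    r=ctrl.mark_of(n,cam); print(cam,n,[(round(d['score'],2),w(cam,d['xyz'])) for d in r[:4]])
  if cam!='wrist':
    u,v=pix(cam,[.61,-.33,.23]).astype(int); ims.append(cv2.resize(im[v-40:v+40,u-60:u+60,::-1],(450,300),interpolation=cv2.INTER_CUBIC))
cv2.imwrite('pics/c7.png',np.vstack(ims))
E
```

```text
14.575 [ 0.572 -0.316  0.203] [ 0.842 -0.282  0.461] [ 0.437 -0.146 -0.888] [ 0.791  0.262 -0.338  1.945  0.026  0.475  0.14 ] [-0.145 -0.482 -4.899] 44.990853667259216
[ 0.523 -0.299  0.177] (array([ 0.06, -5.86, -0.01]), array([-0.001,  0.   , -0.001]))
[ 0.573 -0.316  0.204] (array([ 0.07,  0.14, -0.01]), array([-0.001,  0.   , -0.001]))
scene scope_lens [(0.67, array([ 0.659, -0.348,  0.251]))]
scene drawplate_center [(0.68, array([ 0.573, -0.32 ,  0.205])), (0.61, array([0.376, 0.277, 0.036])), (0.53, array([ 0.537, -0.068,  0.029])), (0.33, array([ 0.656, -0.091, -0.002]))]
scene entry_face [(0.96, array([0.383, 0.277, 0.04 ])), (0.59, array([ 0.577, -0.32 ,  0.207])), (0.55, array([ 0.53 , -0.066,  0.026]))]
scene lever_knob [(0.5, array([0.507, 0.195, 0.063]))]
side scope_lens [(0.72, array([ 0.66 , -0.345,  0.254]))]
side drawplate_center [(0.69, array([ 0.576, -0.32 ,  0.206])), (0.62, array([0.377, 0.28 , 0.037])), (0.46, array([ 0.535, -0.065,  0.029]))]
side entry_face [(0.91, array([0.38 , 0.272, 0.036])), (0.42, array([ 0.579, -0.319,  0.206]))]
side lever_knob [(0.61, array([ 0.661, -0.343,  0.256])), (0.49, array([0.508, 0.196, 0.064])), (0.35, array([ 0.575, -0.319,  0.206]))]
wrist scope_lens [(0.6, array([ 0.661, -0.347,  0.253]))]
wrist drawplate_center [(0.63, array([ 0.573, -0.314,  0.205]))]
wrist entry_face [(0.62, array([ 0.577, -0.323,  0.204]))]
wrist lever_knob []
```

View pics/c7.png

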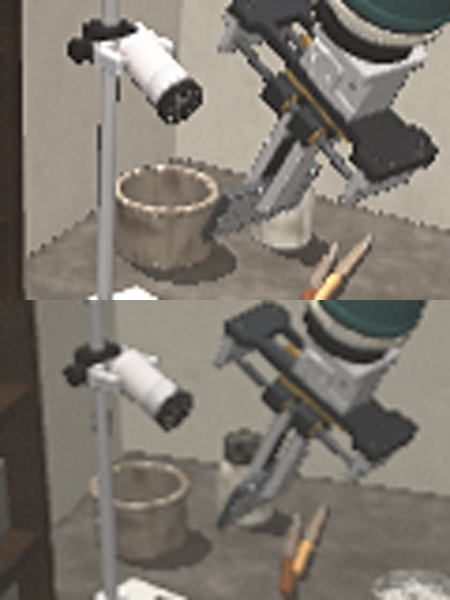

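>>> carry_out:
  steps:
    - {"translation": [0,0.1,0],"rotation": [0,0,0]}
    - {"translation": [0,0.1,0],"rotation": [0,0,0]}
    - {"translation": [0,0.1,0],"rotation": [0,0,0]}
    - {"translation": [0,0.1,0],"rotation": [0,0,0]}
    - {"translation": [0,0.1,0],"rotation": [0,0,0]}

```text
clock: 15.95
eef_pos: [0.5731, -0.3163, 0.2043]
tool_rot: [0.789, 0.567, 0.139, 0.193]
contact_force: [0.4, 0.5, -4.0]
grip_width: 0.0087
grasp_force: 45.0
```

```bash
python3 fin.py; python3 -c "
from plant import ctrl
print(ctrl.close_job())"
```

```text
15.95 [ 0.573 -0.316  0.204] [ 0.841 -0.282  0.461] [ 0.437 -0.147 -0.887] [ 0.79   0.264 -0.338  1.941  0.027  0.477  0.139] [ 0.409  0.452 -3.998] 44.99090552330017
[ 0.523 -0.299  0.177] (array([ 0.06, -6.02, -0.  ]), array([-0.001,  0.   , -0.001]))
[ 0.573 -0.316  0.204] (array([ 0.07, -0.02, -0.01]), array([-0.001,  0.   , -0.001]))
the job is handed in; nothing more can be done
None
```

I handed the job in at about 16 s: the lever was open and the arm was holding the drawplate with its entry side about 100 mm in front of the lens; no verdict came back, and the lens tilt (27.5°) is only a picture estimate, good to a few degrees.

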